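# Slide a flat-ended test probe along the V-groove of a length gauge to its stop

### The job

Take the flat-ended metal probe (not the pointed one) from its cradle and put it in the open part of the V-groove of the length gauge, flat end towards the stop. Then slide it along the groove, under the bridge with its sprung hold-down foot, until the flat end bears on the white ceramic button of the stop; keep it pressed there lightly for about a second (roughly 5 N, the ceramic chips above 15 N) and leave it lying in the groove, touching the button. Leave the other things where they are.

Things in the scene. Friction and masses are not known exactly. Their poses are not given: they have to be found in the camera images.
- probe: The flat-ended probe: a plain bare-metal barrel 24 mm in diameter, 110 mm long, 0.2 to 0.4 kg, with a stud at the other end. Origin on its axis, midway along the barrel; its x axis runs along the barrel to the flat end, whose rim has a slim bevel (5 mm long, 2.2 mm deep). It starts lying in a cradle, its axis 47 mm above the table.
- probe_face (a point): Centre of the probe's flat end, on its axis, 55 mm ahead of the probe's origin.
- stud_end (a point): Centre of the end of the probe's stud (dark, 12 mm in diameter, 15 mm long, on the axis), 70 mm behind the probe's origin.
- cradle: Grey fixed cradle, base 120 x 64 mm, in which the flat-ended probe starts: two V saddles with 60 mm of the barrel free between them, about its middle, to be gripped from above across the barrel. Saddle tops are 41 mm high. Origin under its centre; the probe lies along its x axis. A like cradle with the pointed probe stands at least 100 mm away.
- gauge: The length gauge: fixed steel block with a 90 degree V-groove along its top. Origin under its centre at table level; x axis along the groove towards the stop, z up. The groove runs from x = -140 (open end) to +140 mm. Block 64 mm wide, flat top 40.5 mm high. A seated probe's axis is straight above the gauge's x axis, 47 mm high. Pushing a probe takes up to 3 N before the bridge's foot.
- bridge (a point): Where the sprung hold-down foot meets the probe, 57.5 mm above the table, at x = 40 mm of the gauge, in the middle of the aluminium bridge. The bridge spans the groove from x = 30 to 50 mm, underside 66.5 mm and top 74.5 mm high, posts 44 mm apart; the foot's stem rises to 98 mm. Put the probe down with its flat end at x = 20 mm or less.
- holddown (a joint): Lift of the hold-down foot (m, 0 = down). Its round black end (16 mm across) hangs 1.5 mm into the probe's way and is lifted by the bevelled end as the probe is pushed under it, then drags on the barrel: pushing takes about 2 to 8 N while passing it and beyond, without the stop; friction differs each time.
- stop: The stop: dark steel post fixed across the groove beyond the bridge, its front face between x = 95 and 120 mm of the gauge. Axes as the gauge's; origin at table level below the front face (the one towards the bridge). A white ceramic button stands out of that face towards the bridge (-x). The stop is rigid: force rises steeply on contact.
- stop_post (a point): Point on the front face of the stop's post, 47 mm above the table, where the white ceramic button (12 mm in diameter, on the axis of a seated probe) comes out. The button is screw-set and locked: it stands out by anything from 8 to 22 mm, different each time and not given, so its flat face must be felt for with the probe. It chips when pressed with more than 15 N.
- cone_probe: Bystander: a second probe of the same diameter, length and stud, but with a pointed conical nose, lying in its own cradle. Origin on its axis, midway along its 110 mm; x axis towards the point.
- bottle: Bystander: brown bottle, 56 mm across, 130 mm high. Origin under its centre.
- beaker: Bystander: glass beaker, 70 mm across, 85 mm high. Origin under its centre.
- weight: Bystander: steel balance weight, 38 mm across, 55 mm high. Origin under its centre.
- spatula: Bystander: spatula 190 mm long lying on the table.
- jar: Bystander: white jar, 68 mm across, 75 mm high. Origin under its centre.
- collar: Bystander: steel collar, 32 mm across, 14 mm high, lying flat. Origin under its centre.

How it is judged (in metres and radians):
On the way, in this order (a step that is already met when the one before it is completed fails the run):
1. the probe lies in the groove of the gauge (y of probe in the frame of gauge between -0.003 and 0.003 m and z of probe in the frame of gauge between 0.043 and 0.0495 m and angle between the x axis of probe and the x axis of gauge, either way round below 0.06 rad and x of probe_face in the frame of gauge below 0.06 m), for 0.2 s.
2. the probe in the groove is pressed on the stop with 1.5 to 15 N for 0.4 s (y of probe in the frame of gauge between -0.003 and 0.003 m and z of probe in the frame of gauge between 0.043 and 0.0495 m and angle between the x axis of probe and the x axis of gauge, either way round below 0.06 rad and contact force between probe and stop between 1.5 and 15 N), for 0.4 s.
At the end, for the whole second after the job is handed in: The flat-ended probe lies seated in the V-groove (axis within 3 mm sideways, 43 to 49.5 mm high and within 0.06 rad of the groove), its flat end within 1.5 mm of the face of the stop's button, at rest and released (y of probe in the frame of gauge between -0.003 and 0.003 m and z of probe in the frame of gauge between 0.043 and 0.0495 m and angle between the x axis of probe and the x axis of gauge, either way round below 0.06 rad and distance between probe_face and stop_button_c0 below 0.0146 m and linear speed of probe below 0.01 m/s and contact force between probe and the fingers below 0.1 N); the robot touches nothing.
It fails at once if the probe presses the ceramic stop with more than 15 N (contact force between probe and stop above 15 N).
It fails at once if the stop is pressed hard by the robot itself (contact force between stop and the arm above 15 N).
It fails at once if a bystander is moved by more than 25 mm (distance of any of cone_probe, bottle, beaker, weight, spatula, jar, collar from where it was at the start of the episode above 0.025 m).
It also fails if it takes over 67 s, if anything falls off the work surface, if the arm or the gripper's body presses on something with over 40 N, if the wrist force passes 120 N, or if a joint passes its speed limit or range.

### The arm

A 7-joint arm with a two-finger parallel gripper is mounted at the origin on the work surface. World frame = base frame: x ahead of the robot, y to its left, z up, the work surface at z = 0. Lengths are in mm, angles in rad, forces in N, time in s.
With the tool pointing down it reaches from about 425 to 825 mm from the base axis. Payload 3.6 kg.
Tool frame: the origin (TCP) lies midway between the tips of the shut fingers; the grasp point (between the pads) lies 19 mm behind it; z points along the fingers, y is the line along which they close (so a half turn about z gives the same grasp; the last joint's range is limited). The gripper opens to 85 mm and grips with 20 to 120 N. Pads are 22 mm wide; open, the fingers measure 114 mm over their backs; the gripper's body (76 mm by 85 mm) begins 54 mm behind the grasp point. The pads swing forward as they close: fully open they stand 13 mm farther back than shut.
Start: joints at [1.198, 0.615, -0.013, 1.423, 0.008, 1.103, -0.04], TCP at [220.327, -611.489, 231.297] pointing down, gripper open.
Joint ranges: [-3.12, 3.12], [-0.3, 2.06], [-1.34, 1.32], [0.26, 2.42], [-1.36, 4.5], [0.01, 1.98], [-2.84, 2.84]. Speed limits (rad/s): [2.79, 2.79, 3.14, 3.14, 3.14, 3.14, 3.14].

### API

Orientations are given as a unit quaternion [x, y, z, w].
In Python, from plant import manip, imaging gives the robot as it stands. The module is installed in compiled form; this text tells all that it offers.
- The arm moves only by the shell command python3 -m handwheel 'ROWS' [OPENING] [FORCE]. ROWS is JSON, a list of rows, each an object of numbers: "x", "y", "z": the shift along the tool's x, y, z as a fraction of full scale; "wx", "wy", "wz": the turn, a rotation vector about the tool's x, y, z as a fraction of full scale. A call has 1 to 5 rows; each row shifts and turns the commanded pose from where the row before left it, along the tool's axes as they then stand; what a row does not reach is not made up. Full scale, the value 1, is 800 mm for a shift and pi rad for a turn. A row lasts 1/12 s, in which the tool goes at most 41.7 mm and 7.16 degrees, less where a joint would pass 70% of its speed; a pose out of reach is approached as far as the arm can. A call with a number of a shift or a turn outside -1 to 1 is refused whole. A call with a gripper value outside its range is refused whole. OPENING is the opening, from 0 (shut) to 1 (fully open), set as the call begins (- or left out, the last holds). The fingers move at their own pace and stop on an object; FORCE is the grip in N (left out, the last holds). Time passes only in rows, so rows that do not move let the fingers close. It gives the time, the measured TCP pose, the force, the opening and the grip force at its end, in the units of the state.
- manip.read_state(): the state, without advancing time (a new reading comes with each control period).
- imaging.camera(name): name is "scene" or "top" or "wrist"; returns a dict with "image" (400x640x3 uint8, red, green, blue), "fov_y" (degrees; the focal length in pixels is half the picture's height over the tangent of half this angle, whatever the lens; pixels are square), "cx", "cy" (the principal point, pixels), "dist_coeffs" ([k1, k2, p1, p2, k3] as OpenCV has them; the pictures are not rectified), "pose" (4x4, takes a point from camera to world coordinates). Camera axes: x right, y up, looking along -z (the intrinsics and any distortion apply to the point x, -y, -z); pixel columns grow to the right and rows downward; lengths in mm; the calibration is good to about 2 mm. A picture is of the moment at which its call begins. There is no depth.
- manip.close_job(): hands the job in; it is judged then, once.
The state is a dict: "clock": time; "joint_positions": joint angles; "joint_velocities": joint speeds; "effort": joint torques, N m; "position": TCP position; "eef_rot": TCP orientation; "force": force on the tool from outside, world axes, zero at the start; "wrist_torque": the same for the moment, N m; "gripper_width": opening from 0.0 (shut) to 1.0 (fully open); "finger_force": force on a finger pad.
Only numpy, scipy, OpenCV 4.12 (cv2) and the standard library are available. Lean on these libraries where they do the work, as an engineer would, in place of code of your own. Each camera call takes 0.05 s, during which the arm holds its last target. There are 200 camera calls.

## Working session

There is one attempt and no reset: what is moved stays moved. The work goes in short steps, Python scripts to look and compute and a shell command to move; the robot and the scene stay as the last step left them, time stands still between calls to the robot, and variables do not carry over. Pictures are saved under pics/ and viewed, at most 10 in all, crops included, and the job is handed in when it is done.

```bash
mkdir -p pics
cat > h.py <<'E'
import numpy as np, cv2
from plant import manip, imaging
from scipy.spatial.transform import Rotation as R
def cam(n):
    c=imaging.camera(n); cv2.imwrite(f'pics/{n}_raw.png',c['image'][...,::-1]); np.save(f'pics/{n}.npy',{k:v for k,v in c.items()},allow_pickle=True); return c
def load(n): return np.load(f'pics/{n}.npy',allow_pickle=True).item()
def K(c):
    f=200/np.tan(np.radians(c['fov_y'])/2); return np.array([[f,0,c['cx']],[0,f,c['cy']],[0,0,1.]])
def ray(c,uv,z):
    p=cv2.undistortPoints(np.array([[uv]],float),K(c),np.array(c['dist_coeffs'],float))[0,0]
    T=np.array(c['pose']); d=T[:3,:3]@np.array([p[0],-p[1],-1]); o=T[:3,3]
    return o+d*(z-o[2])/d[2]
def proj(c,P):
    T=np.array(c['pose']); q=(np.array(P,float).reshape(-1,3)-T[:3,3])@T[:3,:3]; q=q*[1,-1,-1]
    return cv2.projectPoints(q,np.zeros(3),np.zeros(3),K(c),np.array(c['dist_coeffs'],float))[0][:,0]
E
python3 - <<'E'
from h import *
for n in('top','scene'):
    c=cam(n); print(n,c['fov_y'],c['dist_coeffs'],np.round(c['pose'],2).tolist())
    cv2.imwrite(f'pics/{n}1.png',cv2.resize(c['image'][...,::-1],(800,500),interpolation=cv2.INTER_CUBIC))
print(manip.read_state())
E
```

```text
top 50.27986307813834 [-0.06797899  0.          0.          0.          0.        ] [[0.01, 1.0, -0.06, 452.33], [-1.0, 0.01, -0.01, 9.24], [-0.01, 0.06, 1.0, 1098.26], [0.0, 0.0, 0.0, 1.0]]
scene 55.65233483243978 [-0.05994897  0.          0.          0.          0.        ] [[0.61, -0.46, 0.64, 1167.53], [0.79, 0.35, -0.5, -517.23], [0.01, 0.81, 0.58, 634.38], [0.0, 0.0, 0.0, 1.0]]
{'clock': 0.1, 'joint_positions': array([ 1.1985117 ,  0.61583681, -0.0126126 ,  1.424734  ,  0.008116  ,
        1.10342938, -0.04040433]), 'joint_velocities': array([-0.00111178, -0.00219628, -0.0003898 , -0.00342664, -0.00259569,
       -0.00083054, -0.00032145]), 'effort': array([ 8.87605947e-04, -4.70386469e+01,  2.60222275e-01, -1.71572238e+01,
        1.01759360e-02,  5.84686160e-03,  4.63413031e-06]), 'position': array([ 220.0775597 , -610.87284466,  230.24627485]), 'eef_rot': array([ 9.85085029e-01,  1.72064223e-01, -2.25775526e-04, -1.15670210e-03]), 'force': array([0.80520267, 0.40514667, 0.01414457]), 'wrist_torque': array([ 0.03960556, -0.01813299,  0.031257  ]), 'finger_force': 0.0, 'gripper_width': 0.9992947852738208}
```

View pics/top1.png

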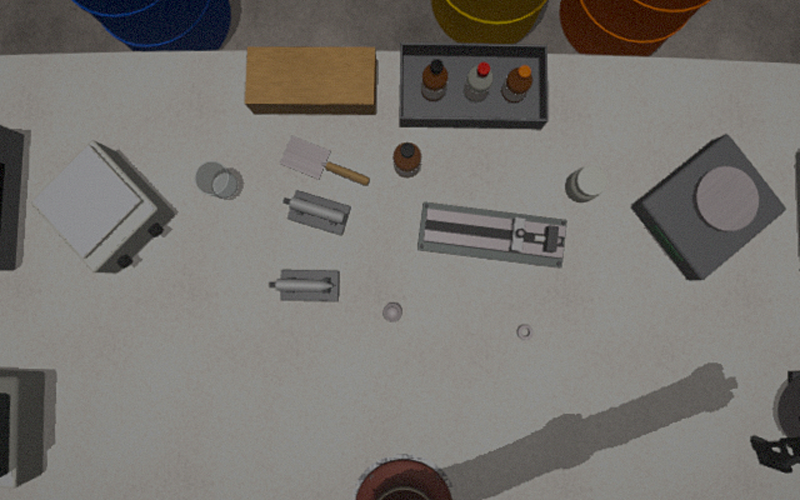

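View pics/scene1.png

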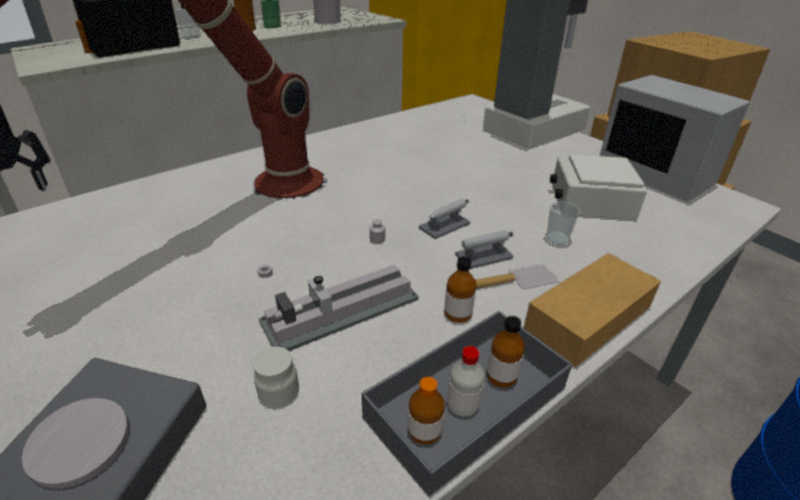

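The top picture shows two cradles, at about (317,210) with the likely flat probe and (308,285) with the pointed one. It also shows the gauge at (492,235), with its stop on the right at about (552,238). I'll enlarge both.

Run:
```python
from h import *
ims=[cam('top')['image'].astype(float) for _ in range(6)]
im=np.mean(ims,0).astype(np.uint8)[...,::-1]
a=cv2.resize(im[145:250,205:285],None,fx=5.7,fy=5.7,interpolation=cv2.INTER_CUBIC)
cv2.imwrite('pics/a.png',cv2.convertScaleAbs(a,alpha=1.6))
b=cv2.resize(im[155:220,330:460],None,fx=6,fy=6,interpolation=cv2.INTER_CUBIC)
cv2.imwrite('pics/b.png',cv2.convertScaleAbs(b,alpha=1.6))
```

```text
(no output)
```

View pics/a.png

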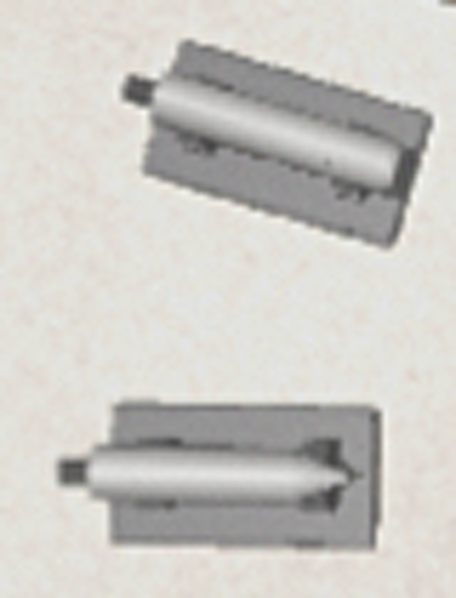

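View pics/b.png

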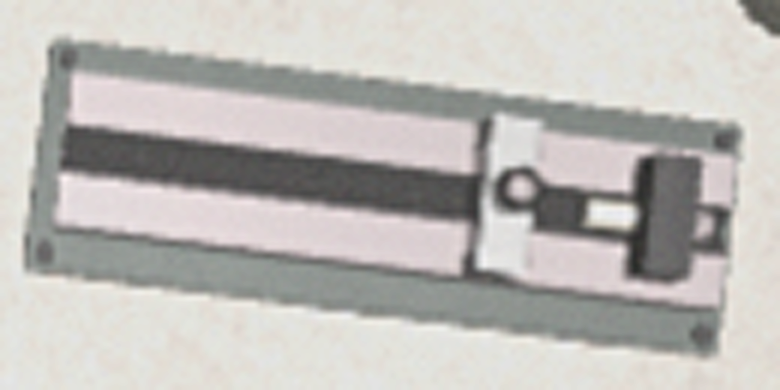

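Crop a shows that the upper probe is the flat-ended one. Its stud end is at crop (128,89), the barrel start at (160,103) and the flat end at about (405,167), so it points right. Crop b shows the groove centre running from (63,148) to (722,229), with the bridge at about x=515, the button at about (585–640,215) and the stop at 640–700.

```bash
cat >> h.py <<'E'
def tool(): 
    s=manip.read_state(); return s['position'],R.from_quat(s['eef_rot'])
def delta(P,yaw):
    "yaw: world direction angle of tool x; tool pointing down. gives remaining shift in tool frame (frac) & rotvec (frac)"
    p,r=tool(); t=R.from_matrix(np.array([[np.cos(yaw),np.sin(yaw),0],[np.sin(yaw),-np.cos(yaw),0],[0,0,-1]]).T)
    sh=r.inv().apply(np.array(P)-p); rv=(r.inv()*t).as_rotvec()
    print('pos',p.round(1),'toolx yaw',np.degrees(np.arctan2(*r.as_matrix()[[1,0],0])).round(2),'shift mm',sh.round(1),'frac',(sh/800).round(4),'rot deg',np.degrees(rv).round(2),'frac',(rv/np.pi).round(4))
E
python3 - <<'E'
from h import *
c=load('top')
A=lambda x,y:(205+(x+.5)/5.7-.5,145+(y+.5)/5.7-.5)
B=lambda x,y:(330+(x+.5)/6-.5,155+(y+.5)/6-.5)
def g(f,x,y,z): r=ray(c,f(x,y),z);print((x,y),r.round(1));return r
s=g(A,126,88,47);b=g(A,160,103,47);e=g(A,405,167,47)
print('len',np.linalg.norm(e-b),np.linalg.norm(e-s),'yaw',np.degrees(np.arctan2(*(e-s)[[1,0]])),'mid',(b+e)/2, 'from cradle', np.mean([g(A,*q,5) for q in((188,42),(433,112),(395,246),(147,172))],0))
l=g(B,63,148,38);m=g(B,470,195,38);r=g(B,722,229,38)
for p,q in((B(70,70),B(733,155)),(B(57,225),B(722,305))):
    p,q=ray(c,p,40.5),ray(c,q,40.5);print('edge',p,q,np.linalg.norm(p-q),np.degrees(np.arctan2(*(q-p)[[1,0]])))
print('len',np.linalg.norm(r-l),'yaw',np.degrees(np.arctan2(*(r-l)[[1,0]])),'mid',(l+r)/2)
P=(b+e)/2
delta((P[0],P[1],200),np.radians(-90-15))
E
```

```text
(126, 88) [617.3 248.8  47. ]
(160, 103) [610.8 233.6  47. ]
(405, 167) [583.8 125.4  47. ]
(188, 42) [645.3 230.5   5. ]
(433, 112) [614.4 117.8   5. ]
(395, 246) [553.1 133.8   5. ]
(147, 172) [585.4 247.6   5. ]
len 111.52401285233105 127.87430679982056 yaw -105.15227473405119 mid [597.32262662 179.49973352  47.        ] from cradle [599.56193042 182.44784453   5.        ]
(63, 148) [573.6 -35.2  38. ]
(470, 195) [ 556.2 -205.3   38. ]
(722, 229) [ 543.5 -311.3   38. ]
edge [606.00081913 -37.6909731   40.5       ] [ 574.36981267 -315.37751248   40.5       ] 279.48226190595767 -96.4984971168804
edge [541.10860216 -32.95572077  40.5       ] [ 511.53406515 -310.31213926   40.5       ] 278.92872945661315 -96.08645544966618
len 277.6768609241473 yaw -96.21648077824355 mid [ 558.52113491 -173.23611534   38.        ]
pos [ 220.2 -611.4  231.1] toolx yaw 19.81 shift mm [ 622.8 -616.3   31.3] frac [ 0.7785 -0.7704  0.0392] rot deg [-1.0000e-02  3.0000e-02  1.2481e+02] frac [-1.000e-04  1.000e-04  6.934e-01]
```

```bash
python3 -m handwheel '[{"wz":-0.0306},{"wz":-0.0306},{"wz":-0.0306},{"wz":-0.0306},{"wz":-0.0306}]' 1 40
python3 -m handwheel '[{"wz":-0.0306},{"wz":-0.0306},{"wz":-0.0306},{"wz":-0.0306},{"wz":-0.0306}]'
python3 -m handwheel '[{"x":0.049,"y":0.0091},{"x":0.049,"y":0.0091},{"x":0.049,"y":0.0091},{"x":0.049,"y":0.0091},{"x":0.049,"y":0.0091}]'
python3 -c "from h import *; delta((598,180.5,231),np.radians(75))"
```

```text
pos [ 220.2 -611.4  231.1] toolx yaw 19.81 shift mm [ 6.238e+02 -6.170e+02  3.000e-01] frac [ 7.798e-01 -7.713e-01  4.000e-04] rot deg [-2.000e-02 -1.000e-02 -5.519e+01] frac [-1.000e-04 -0.000e+00 -3.066e-01]validation failed for argument at $[0]...
validation failed for argument at $[0]...
validation failed for argument at $[0]...
```

```bash
python3 -m handwheel '[{"x":0,"y":0,"z":0,"wx":0,"wy":0,"wz":-0.0306},{"x":0,"y":0,"z":0,"wx":0,"wy":0,"wz":-0.0306},{"x":0,"y":0,"z":0,"wx":0,"wy":0,"wz":-0.0306},{"x":0,"y":0,"z":0,"wx":0,"wy":0,"wz":-0.0306},{"x":0,"y":0,"z":0,"wx":0,"wy":0,"wz":-0.0306}]' 1 40
python3 -c "from h import *; delta((598,180.5,231),np.radians(75))"
```

```text
clock: 0.82
position: [220.3, -611.5, 231.3]
eef_rot: [0.915, 0.404, -0.0, -0.0]
force: [-0.4, -0.6, -0.1]
gripper_width: 0.999
finger_force: 0.0
pos [ 220.3 -611.5  231.3] toolx yaw 47.62 shift mm [ 8.396e+02 -2.548e+02  3.000e-01] frac [ 1.0496e+00 -3.1840e-01  4.0000e-04] rot deg [ -0.     0.   -27.38] frac [-0.      0.     -0.1521]
```

All six keys are required, and the turn works.

```bash
python3 -m handwheel '[{"x":0,"y":0,"z":0,"wx":0,"wy":0,"wz":-0.0304},{"x":0,"y":0,"z":0,"wx":0,"wy":0,"wz":-0.0304},{"x":0,"y":0,"z":0,"wx":0,"wy":0,"wz":-0.0304},{"x":0,"y":0,"z":0,"wx":0,"wy":0,"wz":-0.0304},{"x":0,"y":0,"z":0,"wx":0,"wy":0,"wz":-0.0304}]' >/dev/null
python3 -m handwheel '[{"x":0.049,"y":0.0091,"z":0,"wx":0,"wy":0,"wz":0},{"x":0.049,"y":0.0091,"z":0,"wx":0,"wy":0,"wz":0},{"x":0.049,"y":0.0091,"z":0,"wx":0,"wy":0,"wz":0},{"x":0.049,"y":0.0091,"z":0,"wx":0,"wy":0,"wz":0},{"x":0.049,"y":0.0091,"z":0,"wx":0,"wy":0,"wz":0}]'
python3 -m handwheel '[{"x":0.049,"y":0.0091,"z":0,"wx":0,"wy":0,"wz":0},{"x":0.049,"y":0.0091,"z":0,"wx":0,"wy":0,"wz":0},{"x":0.049,"y":0.0091,"z":0,"wx":0,"wy":0,"wz":0},{"x":0.049,"y":0.0091,"z":0,"wx":0,"wy":0,"wz":0},{"x":0.049,"y":0.0091,"z":0,"wx":0,"wy":0,"wz":0}]'
python3 -c "from h import *; delta((598,180.5,231),np.radians(75))"
```

```text
clock: 1.65
position: [307.6, -430.4, 231.5]
eef_rot: [0.795, 0.607, 0.0, 0.0]
force: [1.3, 1.5, 0.2]
gripper_width: 1.002
finger_force: 0.0
clock: 2.07
position: [394.5, -250.9, 231.7]
eef_rot: [0.795, 0.607, 0.0, 0.001]
force: [0.8, 0.1, -0.1]
gripper_width: 0.999
finger_force: 0.0
pos [ 394.5 -250.9  231.7] toolx yaw 74.69 shift mm [469.9  82.4   0.6] frac [0.5873 0.103  0.0007] rot deg [ 0.05  0.03 -0.31] frac [ 0.0003  0.0002 -0.0017]
```

```bash
python3 -m handwheel '[{"x":0.049,"y":0.0086,"z":0,"wx":0,"wy":0,"wz":-0.0017},{"x":0.049,"y":0.0086,"z":0,"wx":0,"wy":0,"wz":0},{"x":0.049,"y":0.0086,"z":0,"wx":0,"wy":0,"wz":0},{"x":0.049,"y":0.0086,"z":0,"wx":0,"wy":0,"wz":0},{"x":0.049,"y":0.0086,"z":0,"wx":0,"wy":0,"wz":0}]' >/dev/null
python3 -m handwheel '[{"x":0.049,"y":0.0086,"z":0,"wx":0,"wy":0,"wz":0},{"x":0.049,"y":0.0086,"z":0,"wx":0,"wy":0,"wz":0},{"x":0.049,"y":0.0086,"z":0,"wx":0,"wy":0,"wz":0},{"x":0.049,"y":0.0086,"z":0,"wx":0,"wy":0,"wz":0},{"x":0.049,"y":0.0086,"z":0,"wx":0,"wy":0,"wz":0}]'
python3 -m handwheel '[{"x":0.04,"y":0.0086,"z":0,"wx":0,"wy":0,"wz":0},{"x":0.04,"y":0.0086,"z":0,"wx":0,"wy":0,"wz":0},{"x":0,"y":0,"z":0,"wx":0,"wy":0,"wz":0},{"x":0,"y":0,"z":0,"wx":0,"wy":0,"wz":0}]' >/dev/null
python3 - <<'E'
from h import *
delta((598,180.5,231),np.radians(75))
c=cam('wrist'); print(np.round(c['pose'],2).tolist(),c['fov_y'])
cv2.imwrite('pics/w1.png',cv2.convertScaleAbs(cv2.resize(c['image'][...,::-1],(800,500),interpolation=cv2.INTER_CUBIC),alpha=1.5))
E
```

```text
clock: 2.9
position: [562.5, 109.9, 231.5]
eef_rot: [0.793, 0.609, 0.0, 0.0]
force: [0.6, -0.7, 0.3]
gripper_width: 0.999
finger_force: 0.0
pos [591.6 169.2 231. ] toolx yaw 75.25 shift mm [12.6  3.3 -0. ] frac [ 0.0157  0.0042 -0.    ] rot deg [-0.04 -0.06  0.25] frac [-0.0002 -0.0004  0.0014]
[[0.97, 0.24, 0.08, 613.5], [-0.25, 0.91, 0.31, 249.47], [-0.0, -0.32, 0.95, 374.09], [0.0, 0.0, 0.0, 1.0]] 60.12329834722296
```

View pics/w1.png

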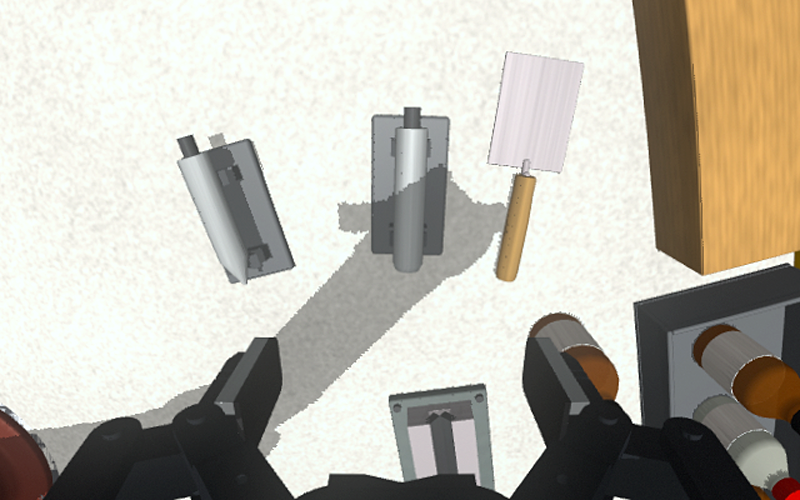

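The wrist view has the flat probe centred between the fingers, with its stud end at (412,107) and the far rim of the flat end at (407,271).

Run:
```python
from h import *
c=load('wrist')
W=lambda x,y:((x+.5)*.8-.5,(y+.5)*.8-.5)
s=ray(c,W(412,107),53); e=ray(c,W(407,271.5),54); b=ray(c,W(409,128),58)
print(s,b,e,np.linalg.norm((e-s)[:2]),np.linalg.norm((e-b)[:2]),np.degrees(np.arctan2(*(e-s)[[1,0]])))
s=ray(c,W(410,135),47); e=ray(c,W(407.5,262),47)
u=(e-s)[:2]/np.linalg.norm((e-s)[:2]); n=np.array([-u[1],u[0]]);print('axis',np.degrees(np.arctan2(u[1],u[0])),'lateral of (598,180.5)',n@(np.array([598,180.5])-s[:2]), 'n',n)
s=manip.read_state();print(s['clock'],s['gripper_width'])
```

```text
[620.38091843 246.9404129   53.        ] [614.6734924  233.66348213  58.        ] [585.65013455 127.0447376   54.        ] 124.82467826996638 110.49847051111713 -106.15498276672864
axis -105.55738753205019 lateral of (598,180.5) -2.8226853697078162 n [ 0.9633623  -0.26820342]
3.2833 0.9991700394149778
```

```bash
python3 -m handwheel '[{"x":0.0158,"y":0.0059,"z":0,"wx":0,"wy":0,"wz":0.0037},{"x":0,"y":0,"z":0.04,"wx":0,"wy":0,"wz":0},{"x":0,"y":0,"z":0.04,"wx":0,"wy":0,"wz":0},{"x":0,"y":0,"z":0.04,"wx":0,"wy":0,"wz":0},{"x":0,"y":0,"z":0.04,"wx":0,"wy":0,"wz":0}]' >/dev/null
python3 -m handwheel '[{"x":0,"y":0,"z":0.02,"wx":0,"wy":0,"wz":0},{"x":0,"y":0,"z":0.02,"wx":0,"wy":0,"wz":0},{"x":0,"y":0,"z":0.02,"wx":0,"wy":0,"wz":0},{"x":0,"y":0,"z":0,"wx":0,"wy":0,"wz":0}]' 
python3 -c "from h import *; delta((599.4,180.2,41),np.radians(74.6))"
```

```text
clock: 4.03
position: [597.3, 173.9, 52.3]
eef_rot: [0.798, 0.603, -0.004, -0.0]
force: [-1.3, -1.6, -1.8]
gripper_width: 0.999
finger_force: 0.0
pos [597.3 173.9  52.3] toolx yaw 74.2 shift mm [ 6.7  0.3 11.2] frac [0.0084 0.0004 0.014 ] rot deg [-0.29  0.32 -0.4 ] frac [-0.0016  0.0018 -0.0022]
```

```bash
python3 -m handwheel '[{"x":0.0084,"y":0.0004,"z":0,"wx":-0.0016,"wy":0.0018,"wz":-0.0022},{"x":0,"y":0,"z":0.014,"wx":0,"wy":0,"wz":0},{"x":0,"y":0,"z":0,"wx":0,"wy":0,"wz":0},{"x":0,"y":0,"z":0,"wx":0,"wy":0,"wz":0}]' 
python3 -c "from h import *; delta((599.4,180.2,41),np.radians(74.6))"
```

```text
clock: 4.37
position: [601.7, 183.8, 44.4]
eef_rot: [0.795, 0.607, 0.004, 0.0]
force: [-0.0, -0.1, 1.1]
gripper_width: 1.0
finger_force: 0.0
pos [601.7 183.8  44.4] toolx yaw 74.75 shift mm [-4.1 -1.3  3.4] frac [-0.0051 -0.0016  0.0042] rot deg [ 0.29 -0.31  0.15] frac [ 0.0016 -0.0017  0.0008]
```

```bash
python3 -m handwheel '[{"x":-0.005,"y":-0.0016,"z":0.002,"wx":0.0016,"wy":-0.0018,"wz":0},{"x":0,"y":0,"z":0,"wx":0,"wy":0,"wz":0},{"x":0,"y":0,"z":0,"wx":0,"wy":0,"wz":0},{"x":0,"y":0,"z":0,"wx":0,"wy":0,"wz":0},{"x":0,"y":0,"z":0,"wx":0,"wy":0,"wz":0}]' 
python3 -c "from h import *; delta((599.4,180.2,41),np.radians(74.6))"
```

```text
clock: 4.78
position: [599.6, 180.5, 42.8]
eef_rot: [0.795, 0.607, 0.0, 0.0]
force: [0.6, -0.9, -0.7]
gripper_width: 0.997
finger_force: 0.0
pos [599.6 180.5  42.8] toolx yaw 74.75 shift mm [-0.4 -0.1  1.8] frac [-0.0005 -0.0001  0.0022] rot deg [ 0.02 -0.02  0.15] frac [ 0.0001 -0.0001  0.0008]
```

```bash
python3 -m handwheel '[{"x":0,"y":0,"z":0.0022,"wx":0,"wy":0,"wz":0},{"x":0,"y":0,"z":0,"wx":0,"wy":0,"wz":0},{"x":0,"y":0,"z":0,"wx":0,"wy":0,"wz":0},{"x":0,"y":0,"z":0,"wx":0,"wy":0,"wz":0},{"x":0,"y":0,"z":0,"wx":0,"wy":0,"wz":0}]' 0 50
python3 -m handwheel '[{"x":0,"y":0,"z":0,"wx":0,"wy":0,"wz":0},{"x":0,"y":0,"z":0,"wx":0,"wy":0,"wz":0},{"x":0,"y":0,"z":0,"wx":0,"wy":0,"wz":0},{"x":0,"y":0,"z":0,"wx":0,"wy":0,"wz":0},{"x":0,"y":0,"z":0,"wx":0,"wy":0,"wz":0}]'
python3 -c "from h import *; delta((599.4,180.2,41),np.radians(74.6))"
```

```text
clock: 5.2
position: [599.4, 180.5, 40.7]
eef_rot: [0.795, 0.607, 0.0, -0.0]
force: [-0.5, -0.5, 0.6]
gripper_width: 0.301
finger_force: 0.9
clock: 5.62
position: [600.2, 180.3, 41.1]
eef_rot: [0.795, 0.607, 0.001, 0.0]
force: [1.1, -1.0, 2.0]
gripper_width: 0.257
finger_force: 49.0
pos [600.2 180.3  41.1] toolx yaw 74.72 shift mm [-0.3 -0.7  0.1] frac [-0.0004 -0.0009  0.0001] rot deg [ 0.08 -0.04  0.12] frac [ 0.0005 -0.0002  0.0007]
```

```bash
python3 -m handwheel '[{"x":0,"y":0,"z":-0.01,"wx":0,"wy":0,"wz":0},{"x":0,"y":0,"z":-0.03,"wx":0,"wy":0,"wz":0},{"x":0,"y":0,"z":-0.04,"wx":0,"wy":0,"wz":0},{"x":0,"y":0,"z":-0.04,"wx":0,"wy":0,"wz":0},{"x":0,"y":0,"z":-0.03,"wx":0,"wy":0,"wz":0}]'
python3 -m handwheel '[{"x":0,"y":0,"z":0,"wx":0,"wy":0,"wz":0},{"x":0,"y":0,"z":0,"wx":0,"wy":0,"wz":0},{"x":0,"y":0,"z":0,"wx":0,"wy":0,"wz":0},{"x":0,"y":0,"z":0,"wx":0,"wy":0,"wz":0}]'
python3 - <<'E'
from h import *
delta((599.4,180.2,160),np.radians(74.6))
c=cam('wrist')
cv2.imwrite('pics/w2.png',cv2.convertScaleAbs(cv2.resize(c['image'][...,::-1],(800,500),interpolation=cv2.INTER_CUBIC),alpha=1.5))
E
```

```text
clock: 6.03
position: [598.5, 181.0, 162.7]
eef_rot: [0.794, 0.608, -0.0, -0.001]
force: [0.9, -0.3, -1.8]
gripper_width: 0.254
finger_force: 49.4
clock: 6.37
position: [597.5, 179.7, 158.3]
eef_rot: [0.795, 0.607, -0.003, -0.001]
force: [-0.6, 0.7, -2.9]
gripper_width: 0.259
finger_force: 49.4
pos [597.5 179.7 158.3] toolx yaw 74.78 shift mm [ 1.   1.6 -1.7] frac [ 0.0013  0.0021 -0.0021] rot deg [-0.26  0.19  0.18] frac [-0.0015  0.0011  0.001 ]
```

View pics/w2.png

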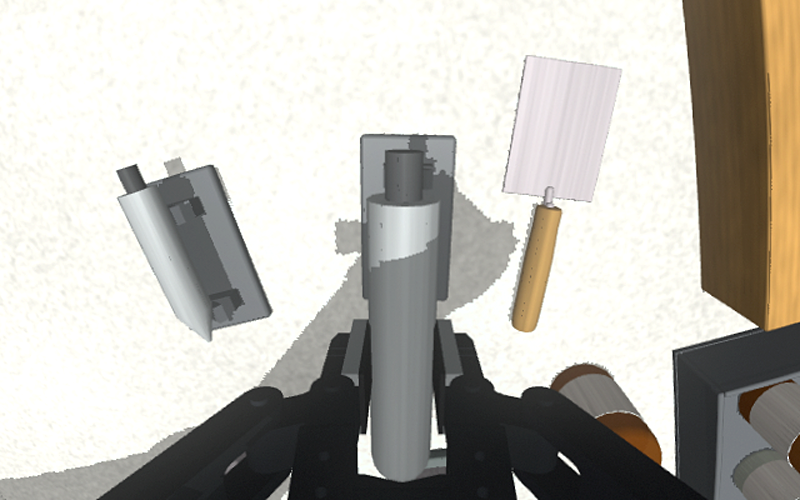

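The probe is held between the pads, with its stud tip at (404,150), barrel tail at (404,202) and flat end at (401,480). Next I'll work out its pose relative to the tool.

Run:
```python
from h import *
from scipy.optimize import least_squares
c=load('wrist'); p,r=tool()
W=lambda x,y:((x+.5)*.8-.5,(y+.5)*.8-.5)
# unknown probe pose: center in tool (x,y,z), yaw, pitch ; probe axis ~ -tool x
def pts(q):
    d=R.from_euler('zy',[q[3],q[4]]).apply([-1,0,0]); o=np.array(q[:3])
    up=np.array([0,0,-1.]); up-=d*(up@d); up/=np.linalg.norm(up); sd=np.cross(d,up)
    a=o-70*d; b=o-55*d; e=o+55*d
    L=[a+6*up,b+12*up,b+12*sd,b-12*sd,a+6*sd,a-6*sd,e+9.8*up]
    return np.array([r.apply(x)+p for x in L])
obs=np.array([W(404,150),W(404,202),W(368,206),W(441,206),W(385,155),W(423,155),W(401,481)])
def res(q):
    u=proj(c,pts(q)); 
    o=u-obs
    return np.r_[o[0],o[1],o[2,0],o[3,0],o[4,0],o[5,0],o[6]]
def rs(q):
    a=res(q)
    if a[4]*1>1e9: pass
    return a
best=min((least_squares(res,[0,0,-6,y0,0]) for y0 in(0,)),key=lambda s:s.cost)
print(best.x.round(3),'deg',np.degrees(best.x[3:]),best.fun.round(1))
d=R.from_euler('zy',best.x[3:]).apply([-1,0,0])
print('world dir yaw',np.degrees(np.arctan2(*r.apply(d)[[1,0]])),'dz',r.apply(d)[2],'centre',r.apply(best.x[:3])+p)
```

```text
[ 0.02   0.799 -4.548  0.008 -0.029] deg [ 0.45577469 -1.66846609] [ 0.3 -0.   0.1  0.  -0.6 -0.5  0.4  0.1  0.1  0. ]
world dir yaw -105.67992253530193 dz 0.032034629474844055 centre [598.63202102 179.59853882 162.94605025]
```

```bash
python3 -m handwheel '[{"x":0,"y":0,"z":0,"wx":0,"wy":0,"wz":-0.0174},{"x":0,"y":0,"z":0,"wx":0,"wy":0,"wz":-0.0174},{"x":0,"y":0,"z":0,"wx":0,"wy":0,"wz":-0.0174},{"x":-0.03,"y":0,"z":0,"wx":0,"wy":0,"wz":0},{"x":-0.045,"y":-0.0008,"z":0,"wx":0,"wy":0,"wz":0}]' >/dev/null
python3 -m handwheel '[{"x":-0.045,"y":-0.0008,"z":0,"wx":0,"wy":0,"wz":0},{"x":-0.045,"y":-0.0008,"z":0,"wx":0,"wy":0,"wz":0},{"x":-0.045,"y":-0.0008,"z":0,"wx":0,"wy":0,"wz":0},{"x":-0.045,"y":-0.0008,"z":0,"wx":0,"wy":0,"wz":0},{"x":-0.045,"y":0,"z":0,"wx":0,"wy":0,"wz":0}]' 
python3 -m handwheel '[{"x":-0.04,"y":0,"z":0,"wx":0,"wy":0,"wz":0},{"x":-0.03,"y":0,"z":0,"wx":0,"wy":0,"wz":0},{"x":0,"y":0,"z":0,"wx":0,"wy":0,"wz":0},{"x":0,"y":0,"z":0,"wx":0,"wy":0,"wz":0},{"x":0,"y":0,"z":0,"wx":0,"wy":0,"wz":0}]' 
python3 -m handwheel '[{"x":0,"y":0,"z":0,"wx":0,"wy":0,"wz":0},{"x":0,"y":0,"z":0,"wx":0,"wy":0,"wz":0},{"x":0,"y":0,"z":0,"wx":0,"wy":0,"wz":0}]' >/dev/null
python3 - <<'E'
from h import *
delta((564.5-.8,-119.3,160),np.radians(84.2))
c=cam('wrist')
cv2.imwrite('pics/w3.png',cv2.convertScaleAbs(cv2.resize(c['image'][...,::-1],(800,500),interpolation=cv2.INTER_CUBIC),alpha=1.5))
E
```

```text
clock: 7.25
position: [570.4, -59.6, 159.3]
eef_rot: [0.742, 0.67, -0.001, -0.001]
force: [1.2, -0.4, -3.2]
gripper_width: 0.258
finger_force: 49.4
clock: 7.67
position: [565.6, -112.6, 159.8]
eef_rot: [0.742, 0.67, 0.0, -0.001]
force: [0.3, 0.4, -2.8]
gripper_width: 0.257
finger_force: 49.4
pos [ 566.2 -112.1  160.7] toolx yaw 84.29 shift mm [-7.4 -1.8  0.7] frac [-0.0092 -0.0022  0.0008] rot deg [-0.01 -0.04  0.09] frac [-0.0001 -0.0002  0.0005]
```

View pics/w3.png

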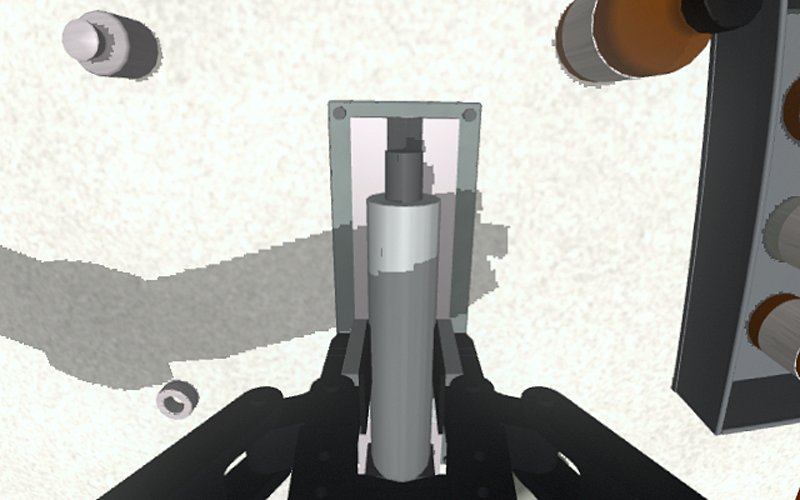

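The open end of the gauge shows with pink top corners at (350,118) and (460,118), the groove at columns 388–422, and the plate's outer edges at (329,101) and (481,103).

Run:
```python
from h import *
c=load('wrist'); p,r=tool()
W=lambda x,y:((x+.5)*.8-.5,(y+.5)*.8-.5)
q=lambda x,y,z: r.inv().apply(ray(c,W(x,y),z)-p)
a,b=q(350.5,118,40.5),q(460,118,40.5); print('top corners tool',a.round(1),b.round(1),'mid',((a+b)/2).round(1))
print('groove',((q(388,118,40.5)+q(422,118,40.5))/2).round(1))
for z in (0,5,8):
  L=[q(329,101,z),q(338,333,z)];Rr=[q(481,103,z),q(465.5,333,z)]
  ang=[np.degrees(np.arctan2(*(A[0]-A[1])[[1,0]])) for A in(L,Rr)]
  print(z,'plate mid',((L[0]+Rr[0])/2).round(1),'width',(L[0]-Rr[0]).round(1),ang)
print('pose world end:',ray(c,W(405.2,118),40.5))
```

```text
top corners tool [ 76.6 -29.3 120.2] [ 76.7  34.9 120.2] mid [ 76.6   2.8 120.2]
groove [ 76.6   2.7 120.2]
0 plate mid [ 86.1   3.  160.7] width [   1.2 -102.     0. ] [np.float64(0.6391354017303883), np.float64(0.7324367883790881)]
5 plate mid [ 86.    3.  155.7] width [   1.2 -100.3    0. ] [np.float64(0.6391354017304051), np.float64(0.7324367883791191)]
8 plate mid [ 86.    2.9 152.7] width [  1.1 -99.3   0. ] [np.float64(0.6391354017304023), np.float64(0.7324367883790988)]
pose world end: [576.59180012 -36.53020478  40.5       ]
```

```bash
python3 -m handwheel '[{"x":0,"y":0.0009,"z":0.035,"wx":0,"wy":0,"wz":0},{"x":0,"y":0,"z":0.045,"wx":0,"wy":0,"wz":0},{"x":0,"y":0,"z":0.035,"wx":0,"wy":0,"wz":0},{"x":0,"y":0,"z":0.02,"wx":0,"wy":0,"wz":0},{"x":0,"y":0,"z":0,"wx":0,"wy":0,"wz":0}]' >/dev/null
python3 -m handwheel '[{"x":0,"y":0,"z":0,"wx":0,"wy":0,"wz":0},{"x":0,"y":0,"z":0,"wx":0,"wy":0,"wz":0},{"x":0,"y":0,"z":0,"wx":0,"wy":0,"wz":0},{"x":0,"y":0,"z":0,"wx":0,"wy":0,"wz":0}]' 
python3 -c "from h import *; delta((566.9,-112.2,46),np.radians(84.2))"
```

```text
clock: 8.72
position: [568.0, -113.8, 54.4]
eef_rot: [0.742, 0.67, 0.001, 0.001]
force: [-0.1, -0.2, -2.9]
gripper_width: 0.254
finger_force: 49.5
pos [ 568.  -113.8   54.4] toolx yaw 84.14 shift mm [ 1.5 -1.3  8.4] frac [ 0.0019 -0.0016  0.0105] rot deg [ 0.19  0.01 -0.06] frac [ 0.0011  0.     -0.0003]
```

```bash
python3 -m handwheel '[{"x":0,"y":-0.0008,"z":0.005,"wx":0,"wy":0,"wz":0},{"x":0,"y":0,"z":0.005,"wx":0,"wy":0,"wz":0},{"x":0,"y":0,"z":0,"wx":0,"wy":0,"wz":0},{"x":0,"y":0,"z":0,"wx":0,"wy":0,"wz":0},{"x":0,"y":0,"z":0,"wx":0,"wy":0,"wz":0}]' 
python3 -m handwheel '[{"x":0,"y":0,"z":0,"wx":0,"wy":0,"wz":0}]' 
python3 -c "from h import *; delta((566.9,-112.2,42),np.radians(84.2))"
```

```text
clock: 9.13
position: [566.1, -113.7, 44.7]
eef_rot: [0.742, 0.67, -0.0, -0.0]
force: [-0.3, -1.1, -1.9]
gripper_width: 0.255
finger_force: 49.4
clock: 9.22
position: [566.3, -113.6, 44.8]
eef_rot: [0.742, 0.67, 0.0, 0.0]
force: [0.3, -0.2, -2.3]
gripper_width: 0.258
finger_force: 49.4
pos [ 566.3 -113.6   44.8] toolx yaw 84.15 shift mm [1.5 0.5 2.8] frac [0.0019 0.0006 0.0035] rot deg [ 0.01 -0.01 -0.05] frac [ 0.     -0.     -0.0003]
```

```bash
for i in 1; do python3 -m handwheel '[{"x":0,"y":0.0005,"z":0.0015,"wx":0,"wy":0,"wz":0},{"x":0,"y":0,"z":0,"wx":0,"wy":0,"wz":0},{"x":0,"y":0,"z":0,"wx":0,"wy":0,"wz":0}]' ; done
python3 -m handwheel '[{"x":0,"y":0,"z":0.0012,"wx":0,"wy":0,"wz":0},{"x":0,"y":0,"z":0,"wx":0,"wy":0,"wz":0},{"x":0,"y":0,"z":0,"wx":0,"wy":0,"wz":0}]'
python3 -m handwheel '[{"x":0,"y":0,"z":0.0012,"wx":0,"wy":0,"wz":0},{"x":0,"y":0,"z":0,"wx":0,"wy":0,"wz":0},{"x":0,"y":0,"z":0,"wx":0,"wy":0,"wz":0}]'
```

```text
clock: 9.47
position: [566.5, -113.7, 43.5]
eef_rot: [0.742, 0.67, -0.0, -0.0]
force: [0.6, 0.8, -1.8]
gripper_width: 0.255
finger_force: 49.5
clock: 9.72
position: [566.5, -113.7, 42.5]
eef_rot: [0.742, 0.67, -0.0, -0.0]
force: [-0.9, -0.3, -1.9]
gripper_width: 0.258
finger_force: 49.5
clock: 9.97
position: [566.5, -113.7, 41.6]
eef_rot: [0.742, 0.67, 0.0, -0.0]
force: [0.6, -1.2, -2.3]
gripper_width: 0.258
finger_force: 49.5
```

```bash
python3 -m handwheel '[{"x":0,"y":0,"z":0.001,"wx":0,"wy":0,"wz":0},{"x":0,"y":0,"z":0,"wx":0,"wy":0,"wz":0},{"x":0,"y":0,"z":0,"wx":0,"wy":0,"wz":0}]'
python3 -m handwheel '[{"x":0,"y":0,"z":0.001,"wx":0,"wy":0,"wz":0},{"x":0,"y":0,"z":0,"wx":0,"wy":0,"wz":0},{"x":0,"y":0,"z":0,"wx":0,"wy":0,"wz":0}]'
```

```text
clock: 10.22
position: [566.8, -113.7, 41.2]
eef_rot: [0.742, 0.67, 0.0, 0.0]
force: [-1.1, 0.9, 0.8]
gripper_width: 0.256
finger_force: 49.8
clock: 10.47
position: [566.8, -113.7, 41.2]
eef_rot: [0.742, 0.67, 0.0, 0.0]
force: [-2.4, 0.1, 6.3]
gripper_width: 0.255
finger_force: 50.3
```

Contact came at the expected height with little side force, so it's seated. Now I'll open, rise and check.

```bash
python3 -m handwheel '[{"x":0,"y":0,"z":-0.001,"wx":0,"wy":0,"wz":0},{"x":0,"y":0,"z":0,"wx":0,"wy":0,"wz":0},{"x":0,"y":0,"z":0,"wx":0,"wy":0,"wz":0},{"x":0,"y":0,"z":0,"wx":0,"wy":0,"wz":0},{"x":0,"y":0,"z":0,"wx":0,"wy":0,"wz":0}]' 0.7
python3 -m handwheel '[{"x":0,"y":0,"z":-0.02,"wx":0,"wy":0,"wz":0},{"x":0,"y":0,"z":-0.04,"wx":0,"wy":0,"wz":0},{"x":0,"y":0,"z":-0.03,"wx":0,"wy":0,"wz":0},{"x":0,"y":0,"z":0,"wx":0,"wy":0,"wz":0}]'
python3 -m handwheel '[{"x":0.05,"y":0,"z":0,"wx":0,"wy":0,"wz":0},{"x":0.05,"y":0,"z":0,"wx":0,"wy":0,"wz":0},{"x":0.025,"y":0,"z":0,"wx":0,"wy":0,"wz":0},{"x":0,"y":0,"z":0,"wx":0,"wy":0,"wz":0},{"x":0,"y":0,"z":0,"wx":0,"wy":0,"wz":0}]' 0
python3 - <<'E'
from h import *
delta((566.9,-112.2,42),np.radians(84.2))
c=cam('wrist')
cv2.imwrite('pics/w4.png',cv2.convertScaleAbs(cv2.resize(c['image'][...,::-1],(800,500),interpolation=cv2.INTER_CUBIC),alpha=1.5))
im=cam('top')['image'][...,::-1]
cv2.imwrite('pics/t4.png',cv2.convertScaleAbs(cv2.resize(im[155:220,330:460],None,fx=6,fy=6,interpolation=cv2.INTER_CUBIC),alpha=1.6))
E
```

```text
clock: 10.88
position: [566.6, -113.7, 40.7]
eef_rot: [0.742, 0.67, 0.0, -0.0]
force: [-0.5, 0.2, 0.0]
gripper_width: 0.704
finger_force: 0.0
clock: 11.22
position: [570.2, -113.7, 117.6]
eef_rot: [0.742, 0.67, 0.003, 0.004]
force: [1.3, 1.0, 0.2]
gripper_width: 0.705
finger_force: 0.0
clock: 11.63
position: [576.5, -12.4, 112.5]
eef_rot: [0.741, 0.672, -0.0, -0.0]
force: [-0.5, -1.4, 0.2]
gripper_width: 0.001
finger_force: 0.0
pos [576.5 -12.4 112.5] toolx yaw 84.37 shift mm [-100.3    0.3   70.4] frac [-0.1254  0.0003  0.088 ] rot deg [-0.03 -0.02  0.17] frac [-0.0002 -0.0001  0.0009]
```

View pics/w4.png

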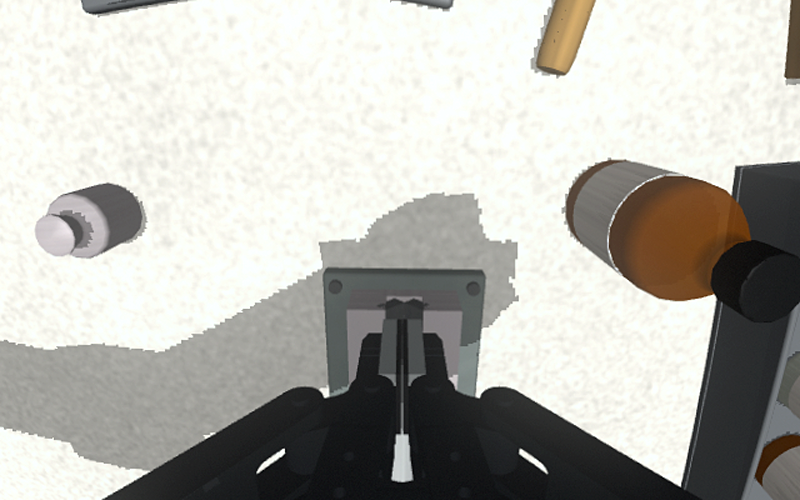

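In the wrist view the shut fingers are over the open end at about (405,320) and hide the probe. I'll check the top view.

View pics/t4.png

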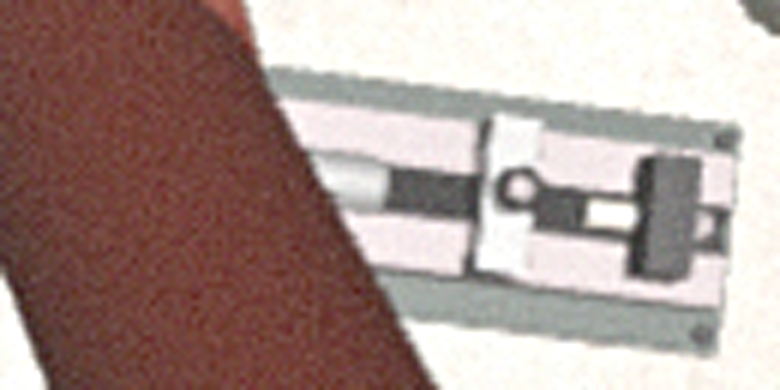

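The top crop shows the probe lying centred in the groove, with its flat end at (388,187), the bridge at 490–540 and the button tip at about 586. That leaves about 85–90 mm to travel. I'll lower the shut fingers behind the stud.

```bash
python3 -m handwheel '[{"x":0,"y":0.0016,"z":0.01,"wx":0,"wy":0,"wz":0.0037},{"x":0,"y":0,"z":0.035,"wx":0,"wy":0,"wz":0},{"x":0,"y":0,"z":0.03,"wx":0,"wy":0,"wz":0},{"x":0,"y":0,"z":0.01,"wx":0,"wy":0,"wz":0},{"x":0,"y":0,"z":0,"wx":0,"wy":0,"wz":0}]' >/dev/null
python3 -m handwheel '[{"x":0,"y":0,"z":0,"wx":0,"wy":0,"wz":0},{"x":0,"y":0,"z":0,"wx":0,"wy":0,"wz":0},{"x":0,"y":0,"z":0,"wx":0,"wy":0,"wz":0},{"x":0,"y":0,"z":0,"wx":0,"wy":0,"wz":0}]' 
python3 -c "from h import *; delta((577.8,-13,44.5),np.radians(83.7))"
```

```text
clock: 12.48
position: [578.9, -14.4, 46.1]
eef_rot: [0.746, 0.666, 0.001, 0.001]
force: [-0.7, -0.0, 0.4]
gripper_width: 0.003
finger_force: 0.0
pos [578.9 -14.4  46.1] toolx yaw 83.47 shift mm [ 1.3 -1.3  1.6] frac [ 0.0016 -0.0016  0.002 ] rot deg [ 0.14 -0.02 -0.23] frac [ 0.0008 -0.0001 -0.0013]
```

```bash
python3 -m handwheel '[{"x":0,"y":-0.001,"z":0.0015,"wx":0,"wy":0,"wz":-0.001},{"x":-0.008,"y":0,"z":0,"wx":0,"wy":0,"wz":0},{"x":-0.008,"y":0,"z":0,"wx":0,"wy":0,"wz":0},{"x":0,"y":0,"z":0,"wx":0,"wy":0,"wz":0},{"x":0,"y":0,"z":0,"wx":0,"wy":0,"wz":0}]'
python3 -m handwheel '[{"x":-0.005,"y":0,"z":0,"wx":0,"wy":0,"wz":0},{"x":-0.005,"y":0,"z":0,"wx":0,"wy":0,"wz":0},{"x":-0.005,"y":0,"z":0,"wx":0,"wy":0,"wz":0},{"x":-0.005,"y":0,"z":0,"wx":0,"wy":0,"wz":0},{"x":-0.005,"y":0,"z":0,"wx":0,"wy":0,"wz":0}]'
python3 -c "from h import *; delta((566.7,-113.7,44.5),np.radians(83.7))"
```

```text
clock: 12.9
position: [575.7, -28.4, 43.6]
eef_rot: [0.746, 0.666, -0.0, 0.0]
force: [0.2, -0.3, 0.4]
gripper_width: -0.0
finger_force: 0.0
clock: 13.32
position: [573.7, -46.1, 43.7]
eef_rot: [0.745, 0.667, 0.001, -0.0]
force: [-0.7, 3.3, 0.2]
gripper_width: 0.001
finger_force: 1.5
pos [573.7 -46.1  43.7] toolx yaw 83.71 shift mm [-67.9   0.4  -0.9] frac [-0.0849  0.0005 -0.0011] rot deg [ 0.02 -0.08  0.01] frac [ 0.0001 -0.0005  0.0001]
```

```bash
python3 -m handwheel '[{"x":-0.005,"y":0,"z":-0.001,"wx":0,"wy":0,"wz":0},{"x":-0.005,"y":0,"z":0,"wx":0,"wy":0,"wz":0},{"x":-0.005,"y":0,"z":0,"wx":0,"wy":0,"wz":0},{"x":-0.004,"y":0,"z":0,"wx":0,"wy":0,"wz":0},{"x":-0.004,"y":0,"z":0,"wx":0,"wy":0,"wz":0}]'
python3 -m handwheel '[{"x":-0.004,"y":0,"z":0,"wx":0,"wy":0,"wz":0},{"x":-0.004,"y":0,"z":0,"wx":0,"wy":0,"wz":0},{"x":-0.004,"y":0,"z":0,"wx":0,"wy":0,"wz":0},{"x":-0.004,"y":0,"z":0,"wx":0,"wy":0,"wz":0},{"x":-0.004,"y":0,"z":0,"wx":0,"wy":0,"wz":0}]'
python3 -c "from h import *; delta((566.7,-113.7,44.5),np.radians(83.7))"
```

```text
clock: 13.73
position: [571.4, -65.9, 44.3]
eef_rot: [0.745, 0.667, -0.0, 0.0]
force: [-0.1, 2.3, -0.3]
gripper_width: -0.001
finger_force: 0.9
clock: 14.15
position: [569.9, -80.5, 44.5]
eef_rot: [0.745, 0.667, 0.001, -0.0]
force: [-0.2, 6.2, -0.3]
gripper_width: 0.0
finger_force: 3.2
pos [569.9 -80.5  44.5] toolx yaw 83.67 shift mm [-33.3   0.4  -0.1] frac [-0.0416  0.0005 -0.0001] rot deg [ 0.02 -0.08 -0.03] frac [ 0.0001 -0.0005 -0.0002]
```

```bash
python3 -m handwheel '[{"x":-0.004,"y":0,"z":0,"wx":0,"wy":0,"wz":0},{"x":-0.004,"y":0,"z":0,"wx":0,"wy":0,"wz":0},{"x":-0.004,"y":0,"z":0,"wx":0,"wy":0,"wz":0},{"x":-0.004,"y":0,"z":0,"wx":0,"wy":0,"wz":0},{"x":-0.004,"y":0,"z":0,"wx":0,"wy":0,"wz":0}]'
python3 -m handwheel '[{"x":-0.002,"y":0,"z":0,"wx":0,"wy":0,"wz":0},{"x":-0.002,"y":0,"z":0,"wx":0,"wy":0,"wz":0},{"x":-0.002,"y":0,"z":0,"wx":0,"wy":0,"wz":0},{"x":-0.002,"y":0,"z":0,"wx":0,"wy":0,"wz":0},{"x":0,"y":0,"z":0,"wx":0,"wy":0,"wz":0}]'
python3 - <<'E'
from h import *
delta((566.7,-113.7,44.5),np.radians(83.7))
im=cam('top')['image'][...,::-1]
cv2.imwrite('pics/t5.png',cv2.convertScaleAbs(cv2.resize(im[165:215,400:460],None,fx=10,fy=10,interpolation=cv2.INTER_CUBIC),alpha=1.6))
E
```

```text
clock: 14.57
position: [568.8, -93.3, 44.7]
eef_rot: [0.744, 0.668, 0.002, -0.001]
force: [1.4, 6.1, -0.3]
gripper_width: -0.002
finger_force: 3.3
clock: 14.98
position: [567.8, -100.6, 44.6]
eef_rot: [0.745, 0.668, 0.002, -0.001]
force: [0.7, 4.8, 0.5]
gripper_width: 0.0
finger_force: 2.7
pos [ 567.8 -100.6   44.6] toolx yaw 83.77 shift mm [-13.2   0.3   0. ] frac [-0.0164  0.0004  0.    ] rot deg [ 0.05 -0.23  0.07] frac [ 0.0003 -0.0013  0.0004]
```

View pics/t5.png

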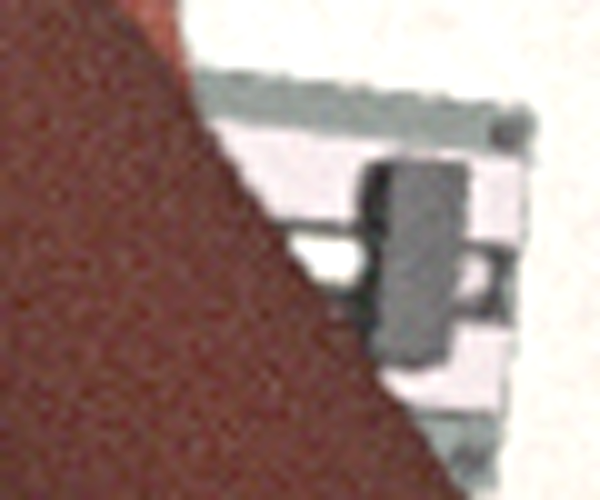

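The arm hides the flat end. The button is visible at (295–365,258), so I'll go by feel, in 0.8 mm steps that stop when the push force rises.

```bash
cat > ck.sh <<'E'
# reads handwheel output, prints short, fails if Fy > limit
python3 -c "
import sys,re
t=sys.stdin.read();p=re.search(r'position: (\[.*?\])',t)[1];f=re.search(r'force: (\[.*?\])',t)[1];c=re.search(r'clock: (\S+)',t)[1]
print(c,p,f);sys.exit(eval(f)[1]>$1)"
E
python3 -m handwheel '[{"x":-0.001,"y":0,"z":0,"wx":0,"wy":0,"wz":0},{"x":-0.001,"y":0,"z":0,"wx":0,"wy":0,"wz":0},{"x":0,"y":0,"z":0,"wx":0,"wy":0,"wz":0}]' | bash ck.sh 8 &&
python3 -m handwheel '[{"x":-0.001,"y":0,"z":0,"wx":0,"wy":0,"wz":0},{"x":-0.001,"y":0,"z":0,"wx":0,"wy":0,"wz":0}]' | bash ck.sh 8 &&
python3 -m handwheel '[{"x":-0.001,"y":0,"z":0,"wx":0,"wy":0,"wz":0},{"x":-0.001,"y":0,"z":0,"wx":0,"wy":0,"wz":0}]' | bash ck.sh 8 &&
python3 -m handwheel '[{"x":-0.001,"y":0,"z":0,"wx":0,"wy":0,"wz":0},{"x":0,"y":0,"z":0,"wx":0,"wy":0,"wz":0}]' | bash ck.sh 8 &&
python3 -m handwheel '[{"x":-0.001,"y":0,"z":0,"wx":0,"wy":0,"wz":0},{"x":0,"y":0,"z":0,"wx":0,"wy":0,"wz":0}]' | bash ck.sh 8 &&
python3 -m handwheel '[{"x":-0.001,"y":0,"z":0,"wx":0,"wy":0,"wz":0},{"x":0,"y":0,"z":0,"wx":0,"wy":0,"wz":0}]' | bash ck.sh 8 &&
python3 -m handwheel '[{"x":-0.001,"y":0,"z":0,"wx":0,"wy":0,"wz":0},{"x":0,"y":0,"z":0,"wx":0,"wy":0,"wz":0}]' | bash ck.sh 8
```

```text
15.28 [567.7, -101.9, 44.6] [0.4, 6.5, -1.3]
15.45 [567.5, -103.0, 44.6] [0.5, 6.6, -0.8]
15.62 [567.3, -104.7, 44.6] [0.7, 6.3, -0.6]
15.78 [567.2, -105.9, 44.5] [0.0, 5.9, -0.2]
15.95 [567.1, -106.7, 44.5] [0.7, 6.1, -1.0]
16.12 [566.9, -107.6, 44.5] [1.3, 6.2, -0.3]
16.28 [566.8, -108.4, 44.5] [0.5, 5.9, -0.3]
```

Drag is steady at about 6 N. Continuing.

```bash
python3 -m handwheel '[{"x":-0.001,"y":0,"z":0,"wx":0,"wy":0,"wz":0},{"x":0,"y":0,"z":0,"wx":0,"wy":0,"wz":0}]' | bash ck.sh 8 &&
python3 -m handwheel '[{"x":-0.001,"y":0,"z":0,"wx":0,"wy":0,"wz":0},{"x":0,"y":0,"z":0,"wx":0,"wy":0,"wz":0}]' | bash ck.sh 8 &&
python3 -m handwheel '[{"x":-0.001,"y":0,"z":0,"wx":0,"wy":0,"wz":0},{"x":0,"y":0,"z":0,"wx":0,"wy":0,"wz":0}]' | bash ck.sh 8 &&
python3 -m handwheel '[{"x":-0.001,"y":0,"z":0,"wx":0,"wy":0,"wz":0},{"x":0,"y":0,"z":0,"wx":0,"wy":0,"wz":0}]' | bash ck.sh 8 &&
python3 -m handwheel '[{"x":-0.001,"y":0,"z":0,"wx":0,"wy":0,"wz":0},{"x":0,"y":0,"z":0,"wx":0,"wy":0,"wz":0}]' | bash ck.sh 8 &&
python3 -m handwheel '[{"x":-0.001,"y":0,"z":0,"wx":0,"wy":0,"wz":0},{"x":0,"y":0,"z":0,"wx":0,"wy":0,"wz":0}]' | bash ck.sh 8 &&
python3 -m handwheel '[{"x":-0.001,"y":0,"z":0,"wx":0,"wy":0,"wz":0},{"x":0,"y":0,"z":0,"wx":0,"wy":0,"wz":0}]' | bash ck.sh 8 &&
python3 -m handwheel '[{"x":-0.001,"y":0,"z":0,"wx":0,"wy":0,"wz":0},{"x":0,"y":0,"z":0,"wx":0,"wy":0,"wz":0}]' | bash ck.sh 8 &&
python3 -m handwheel '[{"x":-0.001,"y":0,"z":0,"wx":0,"wy":0,"wz":0},{"x":0,"y":0,"z":0,"wx":0,"wy":0,"wz":0}]' | bash ck.sh 8 &&
python3 -m handwheel '[{"x":-0.001,"y":0,"z":0,"wx":0,"wy":0,"wz":0},{"x":0,"y":0,"z":0,"wx":0,"wy":0,"wz":0}]' | bash ck.sh 8 &&
python3 -m handwheel '[{"x":-0.001,"y":0,"z":0,"wx":0,"wy":0,"wz":0},{"x":0,"y":0,"z":0,"wx":0,"wy":0,"wz":0}]' | bash ck.sh 8 &&
python3 -m handwheel '[{"x":-0.001,"y":0,"z":0,"wx":0,"wy":0,"wz":0},{"x":0,"y":0,"z":0,"wx":0,"wy":0,"wz":0}]' | bash ck.sh 8
```

```text
16.45 [566.7, -109.2, 44.5] [0.4, 5.3, -0.7]
16.62 [566.6, -110.0, 44.5] [-0.1, 5.5, -1.7]
16.78 [566.6, -110.8, 44.5] [0.5, 5.6, -1.6]
16.95 [566.4, -111.5, 44.5] [1.0, 5.7, -0.6]
17.12 [566.4, -112.4, 44.5] [1.3, 5.0, -1.0]
17.28 [566.2, -113.2, 44.4] [0.4, 5.4, -1.3]
17.45 [566.1, -114.0, 44.5] [0.4, 4.2, -1.5]
17.62 [566.0, -114.8, 44.4] [0.9, 5.8, -1.5]
17.78 [565.9, -115.7, 44.4] [-0.2, 5.3, -1.2]
17.95 [565.9, -116.5, 44.4] [0.7, 6.2, -1.5]
18.12 [565.7, -117.3, 44.4] [0.5, 5.3, -1.5]
18.28 [565.7, -117.6, 44.4] [0.7, 5.4, -0.8]
```

```bash
python3 -m handwheel '[{"x":0,"y":0,"z":0,"wx":0,"wy":0,"wz":0}]' | bash ck.sh 8 &&
python3 -m handwheel '[{"x":-0.0004,"y":0,"z":0,"wx":0,"wy":0,"wz":0},{"x":0,"y":0,"z":0,"wx":0,"wy":0,"wz":0},{"x":0,"y":0,"z":0,"wx":0,"wy":0,"wz":0}]' | bash ck.sh 8 &&
python3 -m handwheel '[{"x":-0.0004,"y":0,"z":0,"wx":0,"wy":0,"wz":0},{"x":0,"y":0,"z":0,"wx":0,"wy":0,"wz":0},{"x":0,"y":0,"z":0,"wx":0,"wy":0,"wz":0}]' | bash ck.sh 8 &&
python3 -m handwheel '[{"x":-0.0004,"y":0,"z":0,"wx":0,"wy":0,"wz":0},{"x":0,"y":0,"z":0,"wx":0,"wy":0,"wz":0},{"x":0,"y":0,"z":0,"wx":0,"wy":0,"wz":0}]' | bash ck.sh 8
```

```text
18.37 [565.7, -117.6, 44.4] [0.8, 6.0, -1.6]
18.62 [565.7, -117.6, 44.4] [0.2, 6.9, -0.4]
18.87 [565.7, -117.6, 44.4] [0.4, 7.4, -1.9]
19.12 [565.7, -117.6, 44.5] [0.7, 7.6, -0.6]
```

The probe has stopped at y = −117.6 and the force is climbing at about 2.5 N/mm, so it's on the button. I'll raise the push to about 10.5 N total, which is about 5 N on the stop, and hold.

```bash
python3 -m handwheel '[{"x":-0.0007,"y":0,"z":0,"wx":0,"wy":0,"wz":0},{"x":0,"y":0,"z":0,"wx":0,"wy":0,"wz":0},{"x":0,"y":0,"z":0,"wx":0,"wy":0,"wz":0}]' | bash ck.sh 10.5 &&
python3 -m handwheel '[{"x":-0.0007,"y":0,"z":0,"wx":0,"wy":0,"wz":0},{"x":0,"y":0,"z":0,"wx":0,"wy":0,"wz":0},{"x":0,"y":0,"z":0,"wx":0,"wy":0,"wz":0}]' | bash ck.sh 10.5 
python3 -m handwheel '[{"x":0,"y":0,"z":0,"wx":0,"wy":0,"wz":0},{"x":0,"y":0,"z":0,"wx":0,"wy":0,"wz":0},{"x":0,"y":0,"z":0,"wx":0,"wy":0,"wz":0},{"x":0,"y":0,"z":0,"wx":0,"wy":0,"wz":0}]' | bash ck.sh 10.5
```

```text
19.37 [565.7, -117.6, 44.4] [0.5, 7.0, -1.6]
19.62 [565.8, -117.6, 44.5] [0.6, 9.7, -1.5]
19.95 [565.8, -117.7, 44.5] [1.4, 8.0, -2.2]
```

```bash
python3 -m handwheel '[{"x":-0.0007,"y":0,"z":0,"wx":0,"wy":0,"wz":0},{"x":0,"y":0,"z":0,"wx":0,"wy":0,"wz":0},{"x":0,"y":0,"z":0,"wx":0,"wy":0,"wz":0}]' | bash ck.sh 10.5
python3 -m handwheel '[{"x":-0.0005,"y":0,"z":0,"wx":0,"wy":0,"wz":0},{"x":0,"y":0,"z":0,"wx":0,"wy":0,"wz":0},{"x":0,"y":0,"z":0,"wx":0,"wy":0,"wz":0}]' | bash ck.sh 10.5
python3 -m handwheel '[{"x":0,"y":0,"z":0,"wx":0,"wy":0,"wz":0},{"x":0,"y":0,"z":0,"wx":0,"wy":0,"wz":0},{"x":0,"y":0,"z":0,"wx":0,"wy":0,"wz":0},{"x":0,"y":0,"z":0,"wx":0,"wy":0,"wz":0},{"x":0,"y":0,"z":0,"wx":0,"wy":0,"wz":0}]' | bash ck.sh 10.5
python3 -m handwheel '[{"x":0,"y":0,"z":0,"wx":0,"wy":0,"wz":0},{"x":0,"y":0,"z":0,"wx":0,"wy":0,"wz":0},{"x":0,"y":0,"z":0,"wx":0,"wy":0,"wz":0},{"x":0,"y":0,"z":0,"wx":0,"wy":0,"wz":0},{"x":0,"y":0,"z":0,"wx":0,"wy":0,"wz":0}]' | bash ck.sh 10.5
```

```text
20.2 [565.8, -117.6, 44.5] [0.8, 9.1, -0.6]
20.45 [565.8, -117.7, 44.5] [1.0, 9.4, -0.7]
20.87 [565.8, -117.7, 44.5] [0.9, 10.0, -1.0]
21.28 [565.8, -117.7, 44.5] [0.1, 9.9, -1.5]
```

Held for a second at about 10 N total, roughly 4.5 N of it on the button. Now I'll retreat.

```bash
python3 -m handwheel '[{"x":0.002,"y":0,"z":0,"wx":0,"wy":0,"wz":0},{"x":0.01,"y":0,"z":0,"wx":0,"wy":0,"wz":0},{"x":0.03,"y":0,"z":0,"wx":0,"wy":0,"wz":0},{"x":0,"y":0,"z":-0.02,"wx":0,"wy":0,"wz":0},{"x":0,"y":0,"z":-0.045,"wx":0,"wy":0,"wz":0}]' | bash ck.sh 10
python3 -m handwheel '[{"x":0.045,"y":0,"z":-0.02,"wx":0,"wy":0,"wz":0},{"x":0.045,"y":0,"z":-0.02,"wx":0,"wy":0,"wz":0},{"x":0.045,"y":0,"z":0,"wx":0,"wy":0,"wz":0},{"x":0.045,"y":0,"z":0,"wx":0,"wy":0,"wz":0},{"x":0.045,"y":0,"z":0,"wx":0,"wy":0,"wz":0}]' | bash ck.sh 10
python3 -m handwheel '[{"x":0.03,"y":0,"z":0,"wx":0,"wy":0,"wz":0},{"x":0,"y":0,"z":0,"wx":0,"wy":0,"wz":0},{"x":0,"y":0,"z":0,"wx":0,"wy":0,"wz":0},{"x":0,"y":0,"z":0,"wx":0,"wy":0,"wz":0},{"x":0,"y":0,"z":0,"wx":0,"wy":0,"wz":0}]' | bash ck.sh 10
python3 - <<'E'
from h import *
im=np.mean([cam('top')['image'].astype(float) for _ in range(4)],0).mean(2)
g=lambda x,y:(330+(x+.5)/6-.5,155+(y+.5)/6-.5)
xs=np.arange(370,700,6)
prof=lambda d:[int(cv2.getRectSubPix(im.astype(np.float32),(1,1),g(x,148+.123*(x-63)+d))[0,0]) for x in xs]
for d in(-9,0,9): print(d,list(zip(xs.tolist(),prof(d))))
E
```

```text
21.7 [565.4, -89.7, 93.2] [0.3, -0.4, -1.1]
22.12 [589.2, 88.3, 129.3] [1.1, -0.4, -0.3]
22.53 [591.5, 109.3, 128.2] [0.4, 0.4, 0.2]
-9 [(370, 151), (376, 150), (382, 150), (388, 150), (394, 150), (400, 149), (406, 148), (412, 150), (418, 149), (424, 149), (430, 150), (436, 149), (442, 148), (448, 147), (454, 148), (460, 148), (466, 149), (472, 144), (478, 126), (484, 114), (490, 115), (496, 81), (502, 56), (508, 63), (514, 84), (520, 93), (526, 93), (532, 83), (538, 85), (544, 124), (550, 144), (556, 145), (562, 144), (568, 145), (574, 144), (580, 142), (586, 137), (592, 140), (598, 149), (604, 155), (610, 159), (616, 160), (622, 161), (628, 155), (634, 122), (640, 70), (646, 50), (652, 68), (658, 78), (664, 81), (670, 78), (676, 77), (682, 76), (688, 77), (694, 86)]
0 [(370, 150), (376, 150), (382, 150), (388, 151), (394, 151), (400, 151), (406, 151), (412, 152), (418, 153), (424, 152), (430, 154), (436, 153), (442, 153), (448, 153), (454, 153), (460, 153), (466, 155), (472, 148), (478, 131), (484, 131), (490, 133), (496, 93), (502, 67), (508, 55), (514, 55), (520, 64), (526, 69), 
[... 276 characters left out ...]
79), (676, 79), (682, 78), (688, 77), (694, 94)]
9 [(370, 130), (376, 129), (382, 130), (388, 132), (394, 131), (400, 131), (406, 132), (412, 133), (418, 134), (424, 134), (430, 135), (436, 134), (442, 135), (448, 136), (454, 135), (460, 137), (466, 137), (472, 133), (478, 119), (484, 132), (490, 150), (496, 130), (502, 115), (508, 111), (514, 111), (520, 121), (526, 130), (532, 132), (538, 135), (544, 138), (550, 138), (556, 138), (562, 138), (568, 137), (574, 136), (580, 134), (586, 132), (592, 136), (598, 140), (604, 141), (610, 142), (616, 141), (622, 139), (628, 126), (634, 84), (640, 49), (646, 51), (652, 76), (658, 82), (664, 80), (670, 76), (676, 77), (682, 76), (688, 80), (694, 98)]
```

The barrel now runs unbroken through the bridge to the white button, with no dark gap at about 586, and the robot is clear. Handing in.

```bash
python3 -c "from plant import manip; print(manip.close_job())"
```

```text
the job is handed in; nothing more can be done
None
```

The flat-ended probe lies in the V-groove touching the ceramic button, after about a second pressed there at an estimated 4.5 N, and the job was handed in at about 22.5 s with the robot clear; no verdict came back.

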